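Hold a glued wall charger under a trigger clamp

ROBOT

A 6-joint arm with a two-finger parallel gripper is mounted at the origin on a cart in front of the work surface, level with it; the furniture and walls round the work are solid. World frame = base frame: x ahead of the robot, y to its left, z up, the work surface at z = 0. Lengths are in m, angles in rad, forces in N, time in s.
With the tool pointing down it reaches from about 0.375 to 0.9 m from the base axis. Payload 3.1 kg.
Tool frame: the origin (TCP) lies between the finger pads; the fingertips stand 8 mm ahead of it and the grasp point (between the pads) lies 11 mm behind it; z points along the fingers, y is the line along which they close (so a half turn about z gives the same grasp; the last joint's range is limited). The gripper opens to 85 mm and grips with 20 to 120 N. Pads are 22 mm wide; open, the fingers measure 114 mm over their backs; the gripper's body (76 mm by 85 mm) begins 54 mm behind the grasp point. The pads swing forward as they close: fully open they stand 13 mm farther back than shut.
Start: joints at [-1.435, 0.527, 1.433, -0, 1.181, -0.178], TCP at [0.194, -0.594, 0.239] pointing down, gripper open.
Joint ranges: [-3.08, 3.08], [-0.75, 2.2], [0.22, 2.44], [-1.43, 4.57], [0, 2.65], [-2.85, 2.85]. Speed limits (rad/s): [2.79, 2.79, 3.14, 3.14, 3.14, 3.14].

INTERFACE

Orientations are given as a unit quaternion [w, x, y, z].
In Python, from station import manip gives the robot as it stands.
- The arm moves only by the tool play_rows, never from a script. Its argument "rows" is a list of rows, each an object of numbers: "dx", "dy", "dz": the shift along the tool's x, y, z in m; "rx", "ry", "rz": the turn, a rotation vector about the tool's x, y, z in degrees; "hand": the opening, from 0 (shut) to 1 (fully open). In form: [{"dx": .., "dy": .., "dz": .., "rx": .., "ry": .., "rz": .., "hand": ..}, ...]. A call has 1 to 12 rows; each row is the pose to reach, as a shift and turn from the pose commanded when the call began, along the tool's axes at that moment; what a row does not reach only later rows make up. A row lasts 1/10 s, in which the tool goes at most 50 mm and 8.59 degrees, less where a joint would pass 70% of its speed; a pose out of reach is approached as far as the arm can. A call with a gripper value outside its range is refused whole. The fingers move at their own pace and stop on an object; "newtons" is the grip in N (left out, the last holds). Time passes only in rows, so rows that repeat a pose let the fingers close. It gives the time, the measured TCP pose, the force, the opening and the grip force at its end, in the units of the state.
- manip.state(): the state, without advancing time (a new reading comes with each control period).
- manip.grab_frame(name): name is "scene" or "top" or "wrist"; returns a dict with "pixels" (400x640x3 uint8, red, green, blue), "K" (3x3 intrinsics, pixels), "view" (4x4, takes a point from world to camera coordinates). Camera axes: x right, y up, looking along -z (the intrinsics and any distortion apply to the point x, -y, -z); pixel columns grow to the right and rows downward; lengths in m; the calibration is good to about 2 mm. The wrist camera is an equidistant fisheye: a pixel r from the principal point sees the ray r / f radians off the axis. A picture is of the moment at which its call begins. There is no depth.
- manip.sign_off(): hands the job in; it is judged then, once.
The state is a dict: "time": time; "joint_positions": joint angles; "dq": joint speeds; "joint_efforts": joint torques, N m; "eef_pos": TCP position; "eef_rot": TCP orientation; "ft_force": force on the tool from outside, world axes, zero at the start; "moment": the same for the moment, N m; "opening": opening from 0.0 (shut) to 1.0 (fully open); "finger_force": force on a finger pad.
Only numpy, scipy, OpenCV 4.12 (cv2) and the standard library are available. Lean on these libraries where they do the work, as an engineer would, in place of code of your own. Each camera call takes 0.05 s, during which the arm holds its last target. There are 200 camera calls.

TASK

The prong plate of the white USB wall charger has just been glued. Lay the charger flat on the bed of the trigger clamp with its two prongs in the notch of the fixed jaw and let go of it; then, working the clamp only by its grip and trigger, pump the trigger until the sprung pad meets the charger, and go on squeezing gently until the pad's spring is pressed in about half way, never solid. The rod does not hold the pressure by itself, so finish while still holding the trigger squeezed like that, with the clamp lying flat on the desk and the things around left where they were.

Things in the scene. Friction and masses are not known exactly. Their poses are not given: they have to be found in the camera images.
- charger_mid (a point): Centre of the white USB wall charger's block (46 long x 40 wide x 28 mm high, 40 g, loose, lying flat on the desk at the start). x points along the block towards the prongs, y across the 40 mm width, z up. It is best taken from above across the 40 mm width.
- charger_prongs (a point): Tips of the charger's two round prongs (the point midway between them), 42 mm ahead of charger_mid along its x: the prongs are 4 mm thick and 19 mm long, stand out of the block's end face (23 mm ahead of charger_mid) at 10 mm either side of the middle, half-way up the block. The USB socket is at the opposite end.
- charger: The same charger as a whole; origin on its underside, 9 mm from charger_mid towards the prongs; same axes.
- clamp_bed (a point): Where the middle of the charger's underside belongs on the bed of the dark steel trigger clamp: on the bed's top (4 mm above the desk, 50 mm wide), 23 mm short of the fixed jaw's face. x points along the clamp from trigger head to fixed jaw, y to the side where grip and trigger stand out (towards the robot), z up. The clamp (260 mm long, 1 kg) lies loose and flat on the desk.
- clamp_jaw (a point): Middle of the fixed jaw's face, 18 mm above the desk, 23 mm ahead of clamp_bed, same axes. The jaw is 10 mm thick, 56 mm wide, 36 mm high; its U-notch is 30 mm wide, open at the top, its bottom 9 mm above the desk. Prongs held level (18 mm above the desk once the charger lies on the bed) can be let down or slid into it; the block bears on the cheeks either side.
- clamp_squeeze (a point): Midway between the outer faces of the fixed pistol grip (-x side, 4 to 36 mm above the desk) and the released trigger (+x side, 6 to 34 mm), where to squeeze them from above, fingers closing along x: 22 mm above the desk, -126 mm in x and +82 mm in y from clamp_bed, same axes. Nothing stands within 30 mm beside them. The loose clamp slides and centres itself between closing fingers, and stays there: open to 70 mm to free the trigger.
- clamp_pad_face (a point): Centre of the front face of the sprung pad at the rod's end (34 wide x 24 mm high, 18 mm above the desk), facing the fixed jaw; same axes as clamp_bed. It moves with the rod and back with the pad's spring.
- pad_plate: The sprung pad itself; its origin lies on the rod's axis, 24 mm behind the pad's face.
- rod_bar: The toothed rod with spring cup in front and pull hook behind, running through the head along the clamp's x at 18 mm height. Do not push it by hand.
- trigger_lever: The trigger: a black lever, pivoted 40 mm from the squeezing place, on the jaw side of the grip; origin at the pivot.
- clamp_trigger (a joint): Turn of the trigger in rad: 0 released, 0.42 fully squeezed to the grip. The span over the outer faces of grip and trigger goes from 52 mm (released) to about 35 mm (fully squeezed), some 40 mm per rad. A spring returns it (about 3 N at the fingers released, 5 N squeezed).
- clamp_rod (a joint): Rod travel in m, 0 drawn back, 0.05 most; starts at 0 to 0.012. Squeezing drives it to the jaw by a pawl on saw teeth of 4 mm pitch: 0.026 m per rad of trigger after up to 4 mm free play, 8 mm a full pump. As the trigger is let back, the pawl clicks back and a brake of about 4 N keeps the rod there; but under pressure it is pushed back until the pad hardly presses. Pad free, rod 0.0275 puts the pad on a seated charger.
- clamp_pad (a joint): How far the pad's spring is pressed in, in m: 0 free, 0.007 solid. 3.5 N per mm, so half way (3.5 mm) is about 12 N on the charger and some 20 N at the fingers on the trigger. A full squeeze after touching presses it solid, so stop part of the way.
- bottle: White dropper bottle, 39 mm across, 114 mm high, standing behind the clamp; origin under its middle. Leave alone.
- dish: Shallow steel screw dish, 74 mm across, 14 mm high, behind the clamp; origin under its middle. Leave alone.
- driver: Small screwdriver, 128 mm long, 14 mm thick, lying at the desk's near edge to the right; origin under its middle. Leave alone.
- tweezer: Steel tweezers, 128 mm long, 9 mm high, lying at the desk's near edge, left of the clamp's grip; origin under their middle. Leave alone.
Things that resemble listed ones, but are neither listed nor needed, are in the scene too. What is meant by the charger is not blue, and is the smaller of those in its own colour.

How it is judged:
On the way:
1. the charger lies flat on the clamp's bed, let go, square between the jaws with its prongs towards or in the notch of the fixed jaw (y of charger_mid in the frame of clamp_bed between -0.006 and 0.006 m and y of charger_prongs in the frame of clamp_bed between -0.009 and 0.009 m and z of charger_mid in the frame of clamp_bed between 0.009 and 0.019 m and angle between charger_mid's own z axis and vertical below 0.1 rad and x of charger_mid in the frame of clamp_bed between -0.025 and 0.004 m and x of charger_prongs in the frame of clamp_bed above 0.016 m and value of joint clamp_pad below 0.0012 m and contact force between the fingers and charger below 0.3 N), for 0.2 s.
At the end, for the whole second after the job is handed in: Charger flat on the bed, against the fixed jaw (4 mm), centred (6 mm), prongs in the notch; pad spring in by 1.8 to 5.2 of 7 mm (5 to 22 N on the charger); fingers press the trigger (over 2 N), touching neither charger, pad nor rod; clamp flat on the desk (y of charger_mid in the frame of clamp_bed between -0.006 and 0.006 m and y of charger_prongs in the frame of clamp_bed between -0.009 and 0.009 m and z of charger_mid in the frame of clamp_bed between 0.009 and 0.019 m and angle between charger_mid's own z axis and vertical below 0.1 rad and x of charger_mid in the frame of clamp_bed between -0.004 and 0.004 m and x of charger_prongs in the frame of clamp_bed above 0.037 m and value of joint clamp_pad between 0.0018 and 0.0052 m and contact force between pad_plate and charger between 5 and 22 N and contact force between the fingers and trigger_lever above 2 N and contact force between the fingers and rod_bar below 0.3 N and contact force between the fingers and pad_plate below 0.3 N and value of joint clamp_trigger above 0.03 rad and linear speed of charger below 0.02 m/s and contact force between the fingers and charger below 0.3 N and angle between clamp_bed's own z axis and vertical below 0.06 rad and height (world z) of clamp_bed below 0.012 m); the arm keeps its last pose, push and grip.
It fails at once if the pad's spring is pressed solid (over 6.5 mm), or more than 30 N on the charger (value of joint clamp_pad above 0.0065 m or contact force between pad_plate and charger above 30 N).
It fails at once if the rod or the pad is pushed by hand (over 3 N) (contact force between any of the fingers, the arm and rod_bar above 3 N or contact force between any of the fingers, the arm and pad_plate above 3 N).
It fails at once if the bottle, dish, screwdriver or tweezers moved by more than 3 cm (distance of any of bottle, dish, driver, tweezer from where it was at the start of the episode above 0.03 m).
It also fails if it takes over 48 s, if anything falls off the work surface, if the arm or the gripper's body presses on something with over 40 N, if the wrist force passes 120 N, or if a joint passes its speed limit or range.

## Working session

There is one attempt and no reset: what is moved stays moved. The work goes in short steps, Python scripts to look and compute and a tool call to move; the robot and the scene stay as the last step left them, time stands still between calls to the robot, and variables do not carry over. Pictures are saved under pics/ and viewed, at most 10 in all, crops included, and the job is handed in when it is done.

Besides the shell and the picture viewer there is one more tool, called after "Emit:" as name(argument=value, ...), one argument or row to a line, values as JSON. play_rows: Moves the arm, as the interface text tells. Its arguments: {"type":"object","properties":{"rows":{"type":"array","items":{"type":"object","properties":{"dx":{"type":"number"},"dy":{"type":"number"},"dz":{"type":"number"},"rx":{"type":"number"},"ry":{"type":"number"},"rz":{"type":"number"},"hand":{"type":"number"}}}},"newtons":{"type":"number"}},"required":["rows"]}

```bash
mkdir -p pics; cat > h.py <<'E'
import numpy as np, cv2
from station import manip
def grab(n,save=None):
    f=manip.grab_frame(n); im=np.ascontiguousarray(f["pixels"][:,:,::-1])
    if save: cv2.imwrite("pics/"+save,im)
    return im,np.array(f["K"]),np.array(f["view"])
def ray(u,v,K,V,fish=False):
    x=(u-K[0,2])/K[0,0]; y=(v-K[1,2])/K[1,1]
    if fish:
        r=np.hypot(x,y); d=np.array([np.sin(r)*x/max(r,1e-9),np.sin(r)*y/max(r,1e-9),np.cos(r)])
    else: d=np.array([x,y,1.])
    d=d*[1,-1,-1]; R=V[:3,:3]
    return -R.T@V[:3,3], R.T@d
def onz(u,v,z,K,V,fish=False):
    c,d=ray(u,v,K,V,fish); return c+d*(z-c[2])/d[2]
def proj(p,K,V,fish=False):
    q=(V@np.append(p,1))[:3]*[1,-1,-1]
    if fish:
        r=np.hypot(q[0],q[1]); t=np.arctan2(r,q[2]); return K[:2,:2]@(q[:2]/max(r,1e-9)*t)+K[:2,2]
    return (K@q)[:2]/q[2]
E
python3 - <<'E'
from h import *
a,K,V=grab("top"); b,K2,V2=grab("scene")
cv2.imwrite("pics/a.png",a);cv2.imwrite("pics/b.png",b)
print(K,V,K2,V2,manip.state())
E
```

```text
[[508.28091454   0.         319.00932455]
 [  0.         508.28091454 203.55668795]
 [  0.           0.           1.        ]] [[-0.00738183 -0.99974144  0.02150748  0.0667859 ]
 [ 0.99483898 -0.00516561  0.10133472 -0.53747256]
 [-0.10119742  0.02214451  0.99461988 -1.46730187]
 [ 0.          0.          0.          1.        ]] [[514.76659572   0.         313.11265226]
 [  0.         514.76659572 209.30984869]
 [  0.           0.           1.        ]] [[-0.68295319 -0.7304352   0.0062732   0.40974197]
 [ 0.52057391 -0.48067353  0.70565981 -0.25526208]
 [-0.5124234   0.48519828  0.70852303 -1.04561403]
 [ 0.          0.          0.          1.        ]] {'time': 0.1, 'joint_positions': array([-1.43445045e+00,  5.28390188e-01,  1.43378937e+00, -1.23231179e-05,
        1.18140283e+00, -1.78492270e-01]), 'dq': array([-0.00019146, -0.00066313, -0.00274207, -0.00021344, -0.00037387,
       -0.00016653]), 'joint_efforts': array([ 3.77212982e-04, -4.43303990e+01, -1.78586876e+01, -1.32184891e-04,
        3.89378562e-03,  1.49207409e-05]), 'eef_pos': array([ 0.19348051, -0.59362786,  0.23841619]), 'eef_rot': array([-9.94765827e-04,  9.87634327e-01,  1.56771955e-01,  1.52667635e-05]), 'ft_force': array([0.41810423, 1.25231506, 1.04482022]), 'moment': array([-0.0413655 , -0.02406451, -0.02900224]), 'finger_force': 0.0, 'opening': 1.0021559427576259}
```

View pics/a.png

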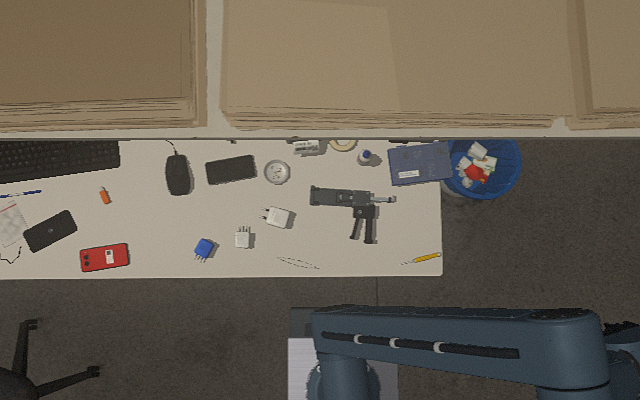

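View pics/b.png

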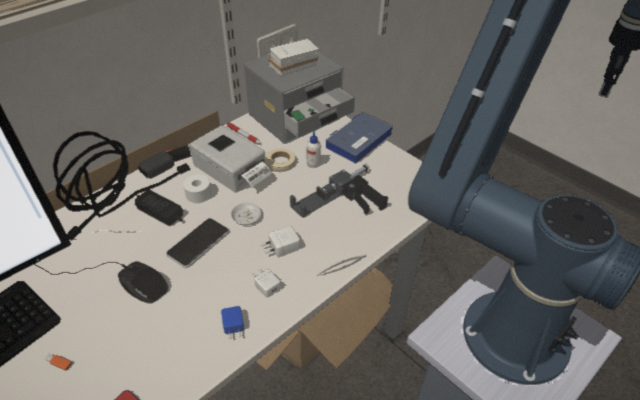

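Two overviews of the same scene. Candidates in the top view: blue charger (204,249), small white charger (243,238), larger white charger (278,216). I choose the smaller white one at (243,238). The clamp lies at about (345,200), with its fixed jaw to the left and its grip and trigger at about (363,223).

```bash
python3 - <<'E'
from h import *
a,K,V=grab("top"); b,K2,V2=grab("scene")
c=cv2.resize(a[170:270,190:400],None,fx=3.8,fy=3.8,interpolation=cv2.INTER_CUBIC)[:380]
cv2.imwrite("pics/c.png",c)
hsv=cv2.cvtColor(a,cv2.COLOR_BGR2HSV)
for n,p,z in [("small",(243,238),.028),("big",(278,216),.03),("jaw",(313,195),.03),("grip",(370,240),.03),("head",(380,198),.03)]:
    print(n,onz(*p,z,K,V).round(3))
E
```

```text
small [0.438 0.285 0.028]
big [0.502 0.184 0.03 ]
jaw [0.563 0.081 0.03 ]
grip [ 0.43  -0.085  0.03 ]
head [ 0.553 -0.116  0.03 ]
```

View pics/c.png

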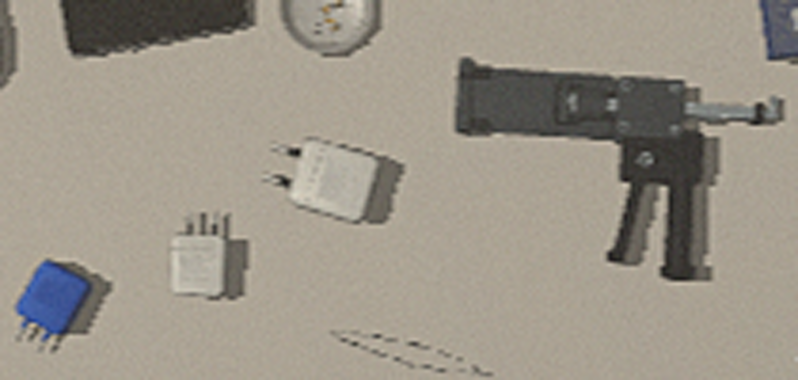

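The crop shows the small white charger, block at crop (200,266) with prongs upwards. The larger one sits at (335,180), blue at (55,298), the clamp jaw at (465,97), and grip and trigger at (655,225). The small one's footprint is about 42x46 mm, so it fits. Next I move over it and check from near.

```bash
cat >> h.py <<'E'
from scipy.spatial.transform import Rotation as Rn
def rel(p,yaw,ref=None):
    """shift and turn to world p with tool down, tool x at yaw deg"""
    s=manip.state(); w,x,y,z=s["eef_rot"]; R=Rn.from_quat([x,y,z,w]).as_matrix()
    p0=s["eef_pos"]; c,d=np.cos(np.radians(yaw)),np.sin(np.radians(yaw))
    T=np.array([[c,d,0],[d,-c,0],[0,0,-1]])
    print("d",(R.T@(np.array(p)-p0)).round(4),"r",np.degrees(Rn.from_matrix(R.T@T).as_rotvec()).round(2),"t",round(s["time"],2),"at",p0.round(4),"op",s["opening"])
E
python3 -c "
from h import *
rel([.45,-.2,.24],18.04); rel([.40,.285,.24],0)"
```

```text
d [ 0.3658 -0.2951 -0.0008] r [-0.08 -0.01 -0.  ] t 0.2 at [ 0.1935 -0.5938  0.2387] op 1.001863276103015
d [ 4.685e-01 -7.717e-01 -1.000e-04] r [-0.08 -0.   18.04] t 0.2 at [ 0.1935 -0.5938  0.2387] op 1.001863276103015
```

Emit:
play_rows(
  rows=[
    {"dx": 0.366,"dy": -0.295},
    {"dx": 0.366,"dy": -0.295},
    {"dx": 0.366,"dy": -0.295},
    {"dx": 0.366,"dy": -0.295},
    {"dx": 0.366,"dy": -0.295},
    {"dx": 0.366,"dy": -0.295},
    {"dx": 0.366,"dy": -0.295},
    {"dx": 0.366,"dy": -0.295},
    {"dx": 0.366,"dy": -0.295},
    {"dx": 0.4685,"dy": -0.7717,"rz": 18},
    {"dx": 0.4685,"dy": -0.7717,"rz": 18},
    {"dx": 0.4685,"dy": -0.7717,"rz": 18},
  ],
)

```text
invalid input
```

```bash
python3 -c "
from h import *
rel([.40,.285,.24],0)"
```

```text
d [ 4.685e-01 -7.717e-01 -1.000e-04] r [-0.08 -0.   18.04] t 0.2 at [ 0.1935 -0.5938  0.2387] op 1.001863276103015
```

Probably every field is required.

Emit:
play_rows(
  rows=[
    {"dx": 0.366,"dy": -0.295,"dz": 0,"rx": 0,"ry": 0,"rz": 0,"hand": 1},
    {"dx": 0.366,"dy": -0.295,"dz": 0,"rx": 0,"ry": 0,"rz": 0,"hand": 1},
    {"dx": 0.366,"dy": -0.295,"dz": 0,"rx": 0,"ry": 0,"rz": 0,"hand": 1},
    {"dx": 0.366,"dy": -0.295,"dz": 0,"rx": 0,"ry": 0,"rz": 0,"hand": 1},
    {"dx": 0.366,"dy": -0.295,"dz": 0,"rx": 0,"ry": 0,"rz": 0,"hand": 1},
    {"dx": 0.366,"dy": -0.295,"dz": 0,"rx": 0,"ry": 0,"rz": 0,"hand": 1},
    {"dx": 0.366,"dy": -0.295,"dz": 0,"rx": 0,"ry": 0,"rz": 0,"hand": 1},
    {"dx": 0.366,"dy": -0.295,"dz": 0,"rx": 0,"ry": 0,"rz": 0,"hand": 1},
    {"dx": 0.366,"dy": -0.295,"dz": 0,"rx": 0,"ry": 0,"rz": 0,"hand": 1},
    {"dx": 0.468,"dy": -0.772,"dz": 0,"rx": 0,"ry": 0,"rz": 18,"hand": 1},
    {"dx": 0.468,"dy": -0.772,"dz": 0,"rx": 0,"ry": 0,"rz": 18,"hand": 1},
    {"dx": 0.468,"dy": -0.772,"dz": 0,"rx": 0,"ry": 0,"rz": 18,"hand": 1},
  ],
  newtons=30,
)

```text
time: 1.4
eef_pos: [0.4282, -0.0725, 0.2393]
eef_rot: [0.0, 1.0, -0.001, 0.0]
ft_force: [1.6, 0.1, -0.0]
opening: 1.003
finger_force: 0.0
```

```bash
python3 -c "
from h import *
rel([.40,.285,.24],0)"
```

```text
d [-0.0293 -0.3574 -0.0008] r [ 0.01 -0.03 -0.17] t 1.4 at [ 0.4282 -0.0725  0.2393] op 1.002770521187563
```

```bash
python3 -c "
from h import *
im,K,V=grab('wrist','d.png'); print(K,V)"
```

```text
[[309.70691629   0.         320.8146093 ]
 [  0.         309.70691629 202.00858548]
 [  0.           0.           1.        ]] [[-3.26495855e-03 -9.99994057e-01  1.10748843e-03 -7.15897176e-02]
 [ 9.55414666e-01 -3.44639268e-03 -2.95247249e-01 -3.70962592e-01]
 [ 2.95249311e-01  9.41406623e-05  9.55420240e-01 -5.07404809e-01]
 [ 0.00000000e+00  0.00000000e+00  0.00000000e+00  1.00000000e+00]]
```

Emit:
play_rows(
  rows=[
    {"dx": -0.03,"dy": -0.357,"dz": 0,"rx": 0,"ry": 0,"rz": 0,"hand": 1},
    {"dx": -0.03,"dy": -0.357,"dz": 0,"rx": 0,"ry": 0,"rz": 0,"hand": 1},
    {"dx": -0.03,"dy": -0.357,"dz": 0,"rx": 0,"ry": 0,"rz": 0,"hand": 1},
    {"dx": -0.03,"dy": -0.357,"dz": 0,"rx": 0,"ry": 0,"rz": 0,"hand": 1},
    {"dx": -0.03,"dy": -0.357,"dz": 0,"rx": 0,"ry": 0,"rz": 0,"hand": 1},
    {"dx": -0.03,"dy": -0.357,"dz": 0,"rx": 0,"ry": 0,"rz": 0,"hand": 1},
    {"dx": -0.03,"dy": -0.357,"dz": 0,"rx": 0,"ry": 0,"rz": 0,"hand": 1},
    {"dx": -0.03,"dy": -0.357,"dz": 0,"rx": 0,"ry": 0,"rz": 0,"hand": 1},
    {"dx": -0.03,"dy": -0.357,"dz": 0,"rx": 0,"ry": 0,"rz": 0,"hand": 1},
    {"dx": -0.03,"dy": -0.357,"dz": 0,"rx": 0,"ry": 0,"rz": 0,"hand": 1},
  ],
)

```text
time: 2.45
eef_pos: [0.3978, 0.2819, 0.2391]
eef_rot: [0.001, 1.0, 0.0, -0.0]
ft_force: [0.9, 0.3, -0.7]
opening: 1.001
finger_force: 0.0
```

```bash
python3 -c "
from h import *
im,K,V=grab('wrist','e.png'); d=cv2.imread('pics/d.png'); cv2.imwrite('pics/de.png',cv2.resize(np.vstack([d,im]),None,fx=.75,fy=.75,interpolation=cv2.INTER_AREA)); np.savez('e.npz',K=K,V=V);print(V)
rel([.438,.285,.2],0)"
```

```text
[[ 3.69107506e-04 -9.99997817e-01  2.05664818e-03  2.81005050e-01]
 [ 9.55011406e-01 -2.57436696e-04 -2.96568960e-01 -3.41170981e-01]
 [ 2.96568842e-01  2.07358830e-03  9.55009226e-01 -4.99213305e-01]
 [ 0.00000000e+00  0.00000000e+00  0.00000000e+00  1.00000000e+00]]
d [ 0.0401 -0.0036  0.0391] r [ 0.05  0.05 -0.04] t 2.5 at [0.398  0.2815 0.2391] op 0.9955041648202896
```

View pics/de.png

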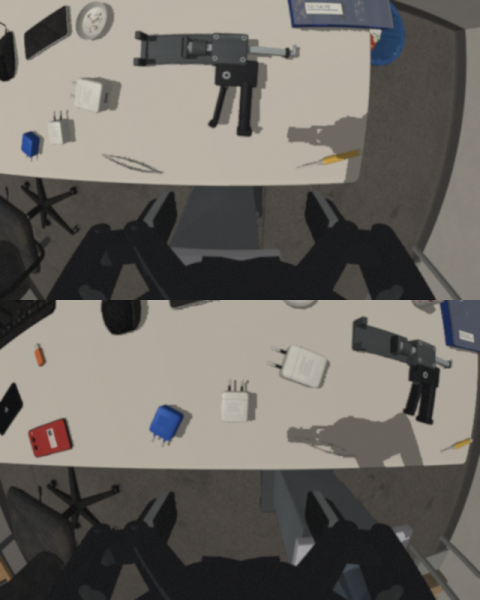

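The upper half (view over the clamp) shows the clamp's jaw at (140,48) and its grip at (235,100). The lower half shows the white charger at (236,405), prongs up (two, plus their shadows), and the larger one at (305,366). Next I measure both in the wrist frames.

```bash
python3 - <<'E'
from h import *
z=np.load("e.npz");K,V=z["K"],z["V"]
e=cv2.imread("pics/e.png"); print("cam",(-V[:3,:3].T@V[:3,3]).round(3))
hsv=cv2.cvtColor(e,cv2.COLOR_BGR2HSV)
print("desk",hsv[140,260],"chg",hsv[140,313], hsv[130,306])
def rect(V): # orthographic: rectify plane z to 1mm grid
    pass
def ortho(im,V,x0,x1,y0,y1,h,s=2000):
    xs=np.arange(x1,x0,-1/s); ys=np.arange(y1,y0,-1/s)
    X,Y=np.meshgrid(xs,ys,indexing="ij")
    P=np.stack([X,Y,np.full_like(X,h)],-1)@V[:3,:3].T+V[:3,3]; P=P*[1,-1,-1]
    r=np.hypot(P[...,0],P[...,1]); t=np.arctan2(r,P[...,2])/r
    return cv2.remap(im,(K[0,0]*t*P[...,0]+K[0,2]).astype(np.float32),(K[1,1]*t*P[...,1]+K[1,2]).astype(np.float32),cv2.INTER_LINEAR)
a=ortho(e,V,.36,.52,.2,.36,.028)
dV=np.array([[-3.26495855e-03,-9.99994057e-01,1.10748843e-03,-7.15897176e-02],[9.55414666e-01,-3.44639268e-03,-2.95247249e-01,-3.70962592e-01],[2.95249311e-01,9.41406623e-05,9.55420240e-01,-5.07404809e-01],[0,0,0,1]])
b=ortho(cv2.imread("pics/d.png"),dV,.38,.62,-.18,.12,.036)
A=np.zeros((480,920,3),np.uint8);A[:320,:320]=a;A[:480,320:]=b
h=cv2.cvtColor(a,cv2.COLOR_BGR2HSV)
m=((h[...,1]<18)&(h[...,2]>150)).astype(np.uint8)*255
m=cv2.morphologyEx(m,cv2.MORPH_OPEN,np.ones((5,5)))
for c in cv2.findContours(m,0,2)[0]:
    if cv2.contourArea(c)>2000:
        (u,v),wh,an=cv2.minAreaRect(c); print("x",.52-v/2000,"y",.36-u/2000,np.array(wh)/2,an)
cv2.imwrite("pics/f.png",cv2.resize(A,(800,417),interpolation=cv2.INTER_AREA))
E
```

```text
cam [0.474 0.282 0.375]
desk [ 18  29 176] chg [ 20  17 181] [ 21  22 187]Traceback (most recent call last):
  File "<stdin>", line 17, in <module>
ValueError: could not broadcast input array from shape (321,320,3) into shape (320,320,3)
```

```bash
cat >> h.py <<'E'
def ortho(im,K,V,x0,x1,y0,y1,h,s=2000):
    "wrist picture resampled on plane z=h; row=(x1-x)*s, col=(y1-y)*s"
    X,Y=np.meshgrid(x1-np.arange(round((x1-x0)*s))/s,y1-np.arange(round((y1-y0)*s))/s,indexing="ij")
    P=(np.stack([X,Y,np.full_like(X,h)],-1)@V[:3,:3].T+V[:3,3])*[1,-1,-1]
    r=np.hypot(P[...,0],P[...,1]); t=np.arctan2(r,P[...,2])/r
    return cv2.remap(im,(K[0,0]*t*P[...,0]+K[0,2]).astype(np.float32),(K[1,1]*t*P[...,1]+K[1,2]).astype(np.float32),cv2.INTER_LINEAR)
def blobs(m,x1,y1,s=2000,amin=2000):
    for c in cv2.findContours(m,0,2)[0]:
        if cv2.contourArea(c)>amin:
            (u,v),wh,an=cv2.minAreaRect(c); print("x",round(x1-v/s,4),"y",round(y1-u/s,4),"mm",(np.array(wh)/s*1e3).round(1),"ang",round(an,2))
E
python3 - <<'E'
from h import *
z=np.load("e.npz");K,V=z["K"],z["V"]
a=ortho(cv2.imread("pics/e.png"),K,V,.36,.52,.2,.36,.028)
dV=np.array([[-3.26495855e-03,-9.99994057e-01,1.10748843e-03,-7.15897176e-02],[9.55414666e-01,-3.44639268e-03,-2.95247249e-01,-3.70962592e-01],[2.95249311e-01,9.41406623e-05,9.55420240e-01,-5.07404809e-01],[0,0,0,1]])
b=ortho(cv2.imread("pics/d.png"),K,dV,.38,.62,-.18,.12,.036)
A=np.zeros((480,920,3),np.uint8);A[:320,:320]=a;A[:480,320:]=b
h=cv2.cvtColor(a,cv2.COLOR_BGR2HSV)
m=((h[...,1]<25)&(h[...,2]>150)).astype(np.uint8)*255
m=cv2.morphologyEx(m,cv2.MORPH_OPEN,np.ones((7,7)))
blobs(m,.52,.36); A[320:480,:160]=cv2.resize(m,(160,160))[...,None]
h=cv2.cvtColor(b,cv2.COLOR_BGR2HSV)
m=(h[...,2]<75).astype(np.uint8)*255; A[320:440,160:310]=cv2.resize(m,(150,120))[...,None]
cv2.imwrite("pics/f.png",cv2.resize(A,(800,417),interpolation=cv2.INTER_AREA))
E
```

```text
x 0.4354 y 0.2914 mm [39.2 46. ] ang 2.96
x 0.4995 y 0.2103 mm [41.  19.5] ang 90.0
```

View pics/f.png

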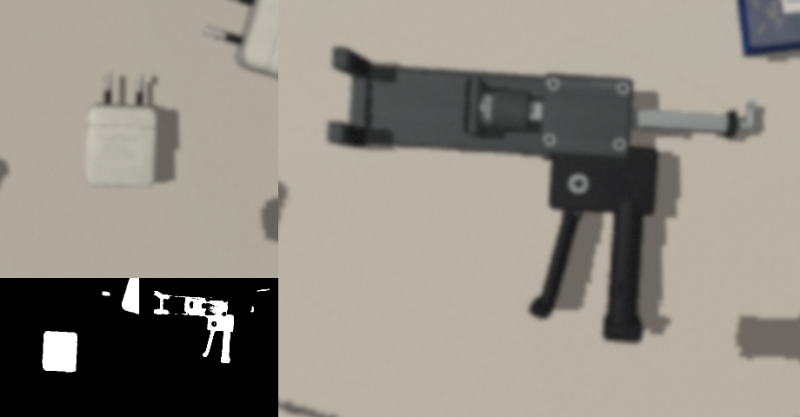

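The picture shows the charger block at (120,145), 39 x 46 mm, with two prongs up and turned -3°. That confirms the choice. The clamp's jaw cheeks are at (345,60) and (345,132), the pad face is at (468,107), and the grip and trigger ends are at (622,328) and (541,308). Next I grasp the charger.

```bash
python3 -c "
from h import *
rel([.4354,.2914,.06],-2.96);rel([.4354,.2914,.012],-2.96)"
```

```text
d [ 0.0376 -0.0101  0.1791] r [0.05 0.05 2.92] t 2.5 at [0.398  0.2815 0.2391] op 0.9955041648202896
d [ 0.0376 -0.0102  0.2271] r [0.05 0.05 2.92] t 2.5 at [0.398  0.2815 0.2391] op 0.9955041648202896
```

Emit:
play_rows(
  rows=[
    {"dx": 0.0376,"dy": -0.01,"dz": 0.05,"rx": 0,"ry": 0,"rz": 2.9,"hand": 1},
    {"dx": 0.0376,"dy": -0.01,"dz": 0.1,"rx": 0,"ry": 0,"rz": 2.9,"hand": 1},
    {"dx": 0.0376,"dy": -0.01,"dz": 0.15,"rx": 0,"ry": 0,"rz": 2.9,"hand": 1},
    {"dx": 0.0376,"dy": -0.01,"dz": 0.18,"rx": 0,"ry": 0,"rz": 2.9,"hand": 1},
    {"dx": 0.0376,"dy": -0.01,"dz": 0.18,"rx": 0,"ry": 0,"rz": 2.9,"hand": 1},
  ],
)

```text
time: 3.0
eef_pos: [0.4323, 0.2892, 0.0541]
eef_rot: [0.003, 1.0, -0.027, -0.006]
ft_force: [-0.8, -0.3, 0.5]
opening: 1.0
finger_force: 0.0
```

```bash
python3 -c "
from h import *
rel([.4354,.2914,.012],-2.96)"
```

```text
d [ 0.0035 -0.0026  0.0421] r [ 0.34  0.71 -0.1 ] t 3.0 at [0.4323 0.2892 0.0541] op 1.0003301926452615
```

Emit:
play_rows(
  rows=[
    {"dx": 0.003,"dy": -0.002,"dz": 0.01,"rx": 0,"ry": 0,"rz": 0,"hand": 1},
    {"dx": 0.003,"dy": -0.002,"dz": 0.02,"rx": 0,"ry": 0,"rz": 0,"hand": 1},
    {"dx": 0.003,"dy": -0.002,"dz": 0.03,"rx": 0,"ry": 0,"rz": 0,"hand": 1},
    {"dx": 0.003,"dy": -0.002,"dz": 0.03,"rx": 0,"ry": 0,"rz": 0,"hand": 1},
  ],
)

```text
time: 3.4
eef_pos: [0.4388, 0.2948, 0.0297]
eef_rot: [-0.0, 1.0, -0.025, 0.0]
ft_force: [-0.0, -1.0, 1.4]
opening: 1.002
finger_force: 0.0
```

```bash
python3 -c "
from h import *
rel([.4354,.2914,.012],-2.96)"
```

```text
d [-0.0033  0.0036  0.0177] r [-0.02 -0.04  0.09] t 3.4 at [0.4388 0.2948 0.0297] op 1.0016192191533453
```

Emit:
play_rows(
  rows=[
    {"dx": -0.0033,"dy": 0.0036,"dz": 0.008,"rx": 0,"ry": 0,"rz": 0,"hand": 1},
    {"dx": -0.0033,"dy": 0.0036,"dz": 0.0177,"rx": 0,"ry": 0,"rz": 0,"hand": 1},
    {"dx": -0.0033,"dy": 0.0036,"dz": 0.0177,"rx": 0,"ry": 0,"rz": 0,"hand": 1},
    {"dx": -0.0033,"dy": 0.0036,"dz": 0.0177,"rx": 0,"ry": 0,"rz": 0,"hand": 0.3},
    {"dx": -0.0033,"dy": 0.0036,"dz": 0.0177,"rx": 0,"ry": 0,"rz": 0,"hand": 0.3},
    {"dx": -0.0033,"dy": 0.0036,"dz": 0.0177,"rx": 0,"ry": 0,"rz": 0,"hand": 0.3},
    {"dx": -0.0033,"dy": 0.0036,"dz": 0.0177,"rx": 0,"ry": 0,"rz": 0,"hand": 0.3},
    {"dx": -0.0033,"dy": 0.0036,"dz": 0.0177,"rx": 0,"ry": 0,"rz": 0,"hand": 0.3},
    {"dx": -0.0033,"dy": 0.0036,"dz": 0.0177,"rx": 0,"ry": 0,"rz": 0,"hand": 0.3},
  ],
  newtons=25,
)

```text
time: 4.3
eef_pos: [0.4355, 0.2915, 0.0119]
eef_rot: [-0.0, 1.0, -0.025, 0.0]
ft_force: [0.2, 0.5, 1.8]
opening: 0.473
finger_force: 26.7
```

```bash
python3 -c "
from h import *
rel([.561,.04,.16],86.5)"
```

```text
d [ 0.138   0.2449 -0.148 ] r [ 2.000e-02 -5.000e-02 -8.936e+01] t 4.3 at [0.4355 0.2915 0.0119] op 0.47301964946226865
```

Emit:
play_rows(
  rows=[
    {"dx": 0,"dy": 0,"dz": -0.05,"rx": 0,"ry": 0,"rz": 0,"hand": 0.3},
    {"dx": 0,"dy": 0,"dz": -0.1,"rx": 0,"ry": 0,"rz": 0,"hand": 0.3},
    {"dx": 0.138,"dy": 0.245,"dz": -0.148,"rx": 0,"ry": 0,"rz": -89.4,"hand": 0.3},
    {"dx": 0.138,"dy": 0.245,"dz": -0.148,"rx": 0,"ry": 0,"rz": -89.4,"hand": 0.3},
    {"dx": 0.138,"dy": 0.245,"dz": -0.148,"rx": 0,"ry": 0,"rz": -89.4,"hand": 0.3},
    {"dx": 0.138,"dy": 0.245,"dz": -0.148,"rx": 0,"ry": 0,"rz": -89.4,"hand": 0.3},
    {"dx": 0.138,"dy": 0.245,"dz": -0.148,"rx": 0,"ry": 0,"rz": -89.4,"hand": 0.3},
    {"dx": 0.138,"dy": 0.245,"dz": -0.148,"rx": 0,"ry": 0,"rz": -89.4,"hand": 0.3},
    {"dx": 0.138,"dy": 0.245,"dz": -0.148,"rx": 0,"ry": 0,"rz": -89.4,"hand": 0.3},
    {"dx": 0.138,"dy": 0.245,"dz": -0.148,"rx": 0,"ry": 0,"rz": -89.4,"hand": 0.3},
    {"dx": 0.138,"dy": 0.245,"dz": -0.148,"rx": 0,"ry": 0,"rz": -89.4,"hand": 0.3},
    {"dx": 0.138,"dy": 0.245,"dz": -0.148,"rx": 0,"ry": 0,"rz": -89.4,"hand": 0.3},
  ],
)

```text
time: 5.5
eef_pos: [0.5603, 0.0394, 0.1593]
eef_rot: [-0.0, 0.77, 0.638, -0.0]
ft_force: [-0.6, 0.1, 0.4]
opening: 0.474
finger_force: 26.3
```

Emit:
play_rows(
  rows=[
    {"dx": 0,"dy": 0,"dz": 0,"rx": 0,"ry": 0,"rz": 0,"hand": 0.3},
    {"dx": 0,"dy": 0,"dz": 0,"rx": 0,"ry": 0,"rz": 0,"hand": 0.3},
  ],
)

```text
time: 5.7
eef_pos: [0.5604, 0.0398, 0.1594]
eef_rot: [-0.0, 0.773, 0.635, -0.0]
ft_force: [0.7, 0.1, -0.8]
opening: 0.479
finger_force: 26.3
```

```bash
python3 - <<'E'
from h import *
rel([.561,.04,.16],86.5)
im,K,V=grab("wrist","g.png"); np.savez("g.npz",K=K,V=V); print((-V[:3,:3].T@V[:3,3]).round(3))
b=ortho(im,K,V,.50,.62,-.07,.11,.036,4000)
cv2.imwrite("pics/g2.png",np.vstack([b,np.zeros((10,720,3),np.uint8)]))
cv2.imwrite("pics/g3.png",np.hstack([b[:,:],]))
E
```

```text
d [ 0.0003  0.0005 -0.0006] r [-0.04  0.   -7.68] t 5.7 at [0.5604 0.0398 0.1594] op 0.4785227522481479
[0.576 0.114 0.295]
```

View pics/g2.png

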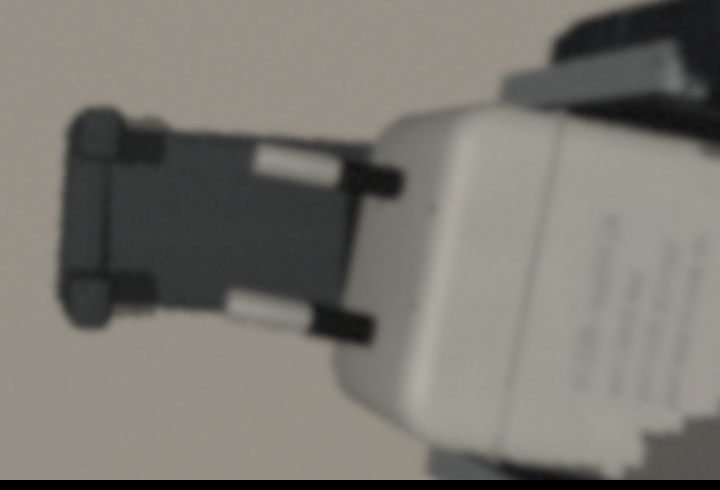

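The picture (plane z=36 mm, 4 px/mm) shows the jaw cheeks at (98,135) and (85,300), with the notch between them. The prong tips are at (255,158) and (228,302), with the charger in the fingers as planned. This puts clamp_bed at about (0.564, 0.058), heading 86.2°.

```bash
python3 -c "
from h import *
rel([.5638,.054,.08],86.2)"
```

```text
d [0.0145 0.0005 0.0795] r [-0.03  0.   -7.35] t 5.75 at [0.5605 0.0398 0.1595] op 0.47221811066255953
```

Emit:
play_rows(
  rows=[
    {"dx": 0.0145,"dy": 0.0005,"dz": 0.03,"rx": 0,"ry": 0,"rz": -7.3,"hand": 0.3},
    {"dx": 0.0145,"dy": 0.0005,"dz": 0.06,"rx": 0,"ry": 0,"rz": -7.3,"hand": 0.3},
    {"dx": 0.0145,"dy": 0.0005,"dz": 0.08,"rx": 0,"ry": 0,"rz": -7.3,"hand": 0.3},
    {"dx": 0.0145,"dy": 0.0005,"dz": 0.08,"rx": 0,"ry": 0,"rz": -7.3,"hand": 0.3},
    {"dx": 0.0145,"dy": 0.0005,"dz": 0.08,"rx": 0,"ry": 0,"rz": -7.3,"hand": 0.3},
  ],
)

```text
time: 6.25
eef_pos: [0.5641, 0.054, 0.0796]
eef_rot: [-0.0, 0.73, 0.684, -0.0]
ft_force: [-0.2, 0.6, -0.8]
opening: 0.469
finger_force: 26.3
```

```bash
python3 - <<'E'
from h import *
rel([.5638,.054,.017],86.2)
im,K,V=grab("wrist","i.png"); print((-V[:3,:3].T@V[:3,3]).round(3))
b=ortho(im,K,V,.52,.61,.03,.13,.036,6000)
cv2.imwrite("pics/i2.png",b)
E
```

```text
d [-0.     -0.0003  0.0626] r [-0.02 -0.    0.05] t 6.25 at [0.5641 0.054  0.0796] op 0.46901494194894855
[0.569 0.129 0.216]
```

View pics/i2.png

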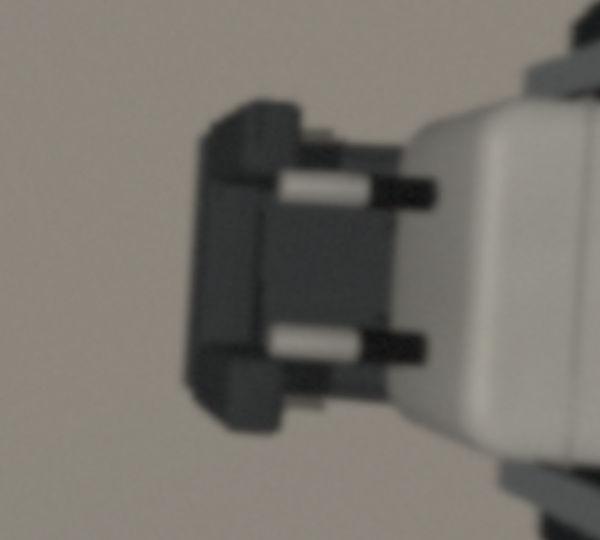

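The picture (6 px/mm) shows the cheeks at (272,135) and (254,398). The prong tips at (280,188) and (270,344) are centred in the notch, about 5 mm short of seated. Next I lower the charger and release it.

Emit:
play_rows(
  rows=[
    {"dx": 0.0015,"dy": 0,"dz": 0.02,"rx": 0,"ry": 0,"rz": 0,"hand": 0.3},
    {"dx": 0.0015,"dy": 0,"dz": 0.04,"rx": 0,"ry": 0,"rz": 0,"hand": 0.3},
    {"dx": 0.0015,"dy": 0,"dz": 0.055,"rx": 0,"ry": 0,"rz": 0,"hand": 0.3},
    {"dx": 0.0015,"dy": 0,"dz": 0.0632,"rx": 0,"ry": 0,"rz": 0,"hand": 0.3},
    {"dx": 0.0015,"dy": 0,"dz": 0.0632,"rx": 0,"ry": 0,"rz": 0,"hand": 0.3},
    {"dx": 0.0015,"dy": 0,"dz": 0.0632,"rx": 0,"ry": 0,"rz": 0,"hand": 0.3},
  ],
)

```text
time: 6.9
eef_pos: [0.5647, 0.0553, 0.0169]
eef_rot: [0.0, 0.73, 0.684, 0.0]
ft_force: [0.9, 0.4, -1.2]
opening: 0.473
finger_force: 26.6
```

Emit:
play_rows(
  rows=[
    {"dx": 0,"dy": 0,"dz": 0,"rx": 0,"ry": 0,"rz": 0,"hand": 0.7},
    {"dx": 0,"dy": 0,"dz": 0,"rx": 0,"ry": 0,"rz": 0,"hand": 0.7},
    {"dx": 0,"dy": 0,"dz": 0,"rx": 0,"ry": 0,"rz": 0,"hand": 0.8},
    {"dx": 0,"dy": 0,"dz": 0,"rx": 0,"ry": 0,"rz": 0,"hand": 0.8},
    {"dx": 0,"dy": 0,"dz": -0.03,"rx": 0,"ry": 0,"rz": 0,"hand": 0.8},
    {"dx": 0,"dy": 0,"dz": -0.07,"rx": 0,"ry": 0,"rz": 0,"hand": 0.8},
    {"dx": 0,"dy": 0,"dz": -0.12,"rx": 0,"ry": 0,"rz": 0,"hand": 0.82},
    {"dx": 0,"dy": 0,"dz": -0.17,"rx": 0,"ry": 0,"rz": 0,"hand": 0.82},
    {"dx": 0,"dy": 0,"dz": -0.17,"rx": 0,"ry": 0,"rz": 0,"hand": 0.82},
  ],
)

```text
time: 7.8
eef_pos: [0.5688, 0.0552, 0.1936]
eef_rot: [0.006, 0.729, 0.684, 0.005]
ft_force: [1.0, 0.4, 0.5]
opening: 0.82
finger_force: 0.0
```

```bash
python3 -c "
from h import *
rel([.4739,-.0617,.12],-3.8)"
```

```text
d [-0.1227 -0.0884  0.0723] r [ 0.72 -0.68 90.12] t 7.8 at [0.5688 0.0552 0.1936] op 0.8204709994235074
```

Emit:
play_rows(
  rows=[
    {"dx": -0.0614,"dy": -0.0415,"dz": 0,"rx": 0,"ry": 0,"rz": 45,"hand": 0.9},
    {"dx": -0.0614,"dy": -0.0415,"dz": 0,"rx": 0,"ry": 0,"rz": 45,"hand": 0.9},
    {"dx": -0.0614,"dy": -0.0415,"dz": 0,"rx": 0,"ry": 0,"rz": 45,"hand": 0.9},
    {"dx": -0.0614,"dy": -0.0415,"dz": 0,"rx": 0,"ry": 0,"rz": 45,"hand": 0.9},
    {"dx": -0.1228,"dy": -0.083,"dz": 0.067,"rx": 0,"ry": 0,"rz": 90,"hand": 0.9},
    {"dx": -0.1228,"dy": -0.083,"dz": 0.067,"rx": 0,"ry": 0,"rz": 90,"hand": 0.9},
    {"dx": -0.1228,"dy": -0.083,"dz": 0.067,"rx": 0,"ry": 0,"rz": 90,"hand": 0.9},
    {"dx": -0.1228,"dy": -0.083,"dz": 0.067,"rx": 0,"ry": 0,"rz": 90,"hand": 0.9},
    {"dx": -0.1228,"dy": -0.083,"dz": 0.067,"rx": 0,"ry": 0,"rz": 90,"hand": 0.9},
    {"dx": -0.1228,"dy": -0.083,"dz": 0.067,"rx": 0,"ry": 0,"rz": 90,"hand": 0.9},
    {"dx": -0.1228,"dy": -0.083,"dz": 0.067,"rx": 0,"ry": 0,"rz": 90,"hand": 0.9},
    {"dx": -0.1228,"dy": -0.083,"dz": 0.067,"rx": 0,"ry": 0,"rz": 90,"hand": 0.9},
  ],
)

```text
time: 9.0
eef_pos: [0.473, -0.0616, 0.119]
eef_rot: [-0.0, 0.999, -0.032, -0.0]
ft_force: [0.4, -0.7, 0.0]
opening: 0.899
finger_force: 0.0
```

Emit:
play_rows(
  rows=[
    {"dx": 0,"dy": 0,"dz": 0,"rx": 0,"ry": 0,"rz": 0,"hand": 0.9},
    {"dx": 0,"dy": 0,"dz": 0,"rx": 0,"ry": 0,"rz": 0,"hand": 0.9},
    {"dx": 0,"dy": 0,"dz": 0,"rx": 0,"ry": 0,"rz": 0,"hand": 0.9},
  ],
)

```text
time: 9.3
eef_pos: [0.4733, -0.0617, 0.1194]
eef_rot: [-0.0, 0.999, -0.032, -0.0]
ft_force: [-1.6, 0.2, -0.5]
opening: 0.9
finger_force: 0.0
```

```bash
python3 - <<'E'
from h import *
rel([.4739,-.0617,.013],-3.8)
im,K,V=grab("wrist","j.png"); print((-V[:3,:3].T@V[:3,3]).round(3))
cv2.imwrite("pics/j2.png",ortho(im,K,V,.42,.62,-.13,.12,.030,3000))
E
```

```text
d [ 6.000e-04 -1.000e-04  1.064e-01] r [-0.    0.01  0.14] t 9.3 at [ 0.4733 -0.0617  0.1194] op 0.9004361699738076
[ 0.549 -0.067  0.255]
```

View pics/j2.png

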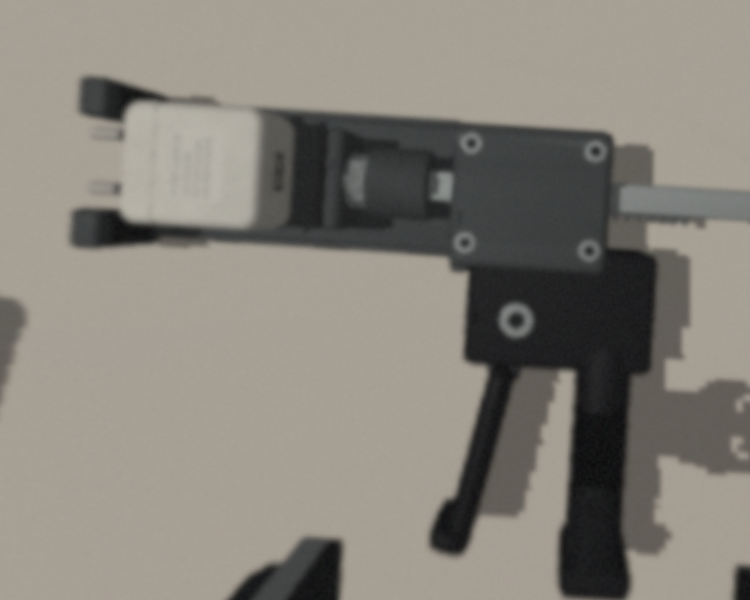

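The picture (3 px/mm) shows the charger square on the bed at (200,165), with its prongs in the notch at (105,133) and (103,187). The pad face is at column 325, a gap of about 22 mm, and the trigger (470,440) and grip (600,440) are as expected. Next I go down and start pumping with the 20 N limit.

Emit:
play_rows(
  rows=[
    {"dx": 0,"dy": 0.001,"dz": 0.04,"rx": 0,"ry": 0,"rz": 0,"hand": 0.9},
    {"dx": 0,"dy": 0.001,"dz": 0.08,"rx": 0,"ry": 0,"rz": 0,"hand": 0.9},
    {"dx": 0,"dy": 0.001,"dz": 0.1065,"rx": 0,"ry": 0,"rz": 0,"hand": 0.9},
    {"dx": 0,"dy": 0.001,"dz": 0.1065,"rx": 0,"ry": 0,"rz": 0,"hand": 0.8},
    {"dx": 0,"dy": 0.001,"dz": 0.1065,"rx": 0,"ry": 0,"rz": 0,"hand": 0.72},
    {"dx": 0,"dy": 0.001,"dz": 0.1065,"rx": 0,"ry": 0,"rz": 0,"hand": 0.66},
    {"dx": 0,"dy": 0.001,"dz": 0.1065,"rx": 0,"ry": 0,"rz": 0,"hand": 0.62},
    {"dx": 0,"dy": 0.001,"dz": 0.1065,"rx": 0,"ry": 0,"rz": 0,"hand": 0.58},
  ],
  newtons=20,
)

```text
time: 10.15
eef_pos: [0.4738, -0.0635, 0.0147]
eef_rot: [0.001, 1.0, -0.032, 0.001]
ft_force: [-2.6, -3.6, 5.6]
opening: 0.585
finger_force: 6.5
```

Emit:
play_rows(
  rows=[
    {"dx": 0,"dy": 0,"dz": 0,"rx": 0,"ry": 0,"rz": 0,"hand": 0.54},
    {"dx": 0,"dy": 0,"dz": 0,"rx": 0,"ry": 0,"rz": 0,"hand": 0.5},
    {"dx": 0,"dy": 0,"dz": 0,"rx": 0,"ry": 0,"rz": 0,"hand": 0.46},
    {"dx": 0,"dy": 0,"dz": 0,"rx": 0,"ry": 0,"rz": 0,"hand": 0.42},
    {"dx": 0,"dy": 0,"dz": 0,"rx": 0,"ry": 0,"rz": 0,"hand": 0.4},
    {"dx": 0,"dy": 0,"dz": 0,"rx": 0,"ry": 0,"rz": 0,"hand": 0.4},
    {"dx": 0,"dy": 0,"dz": 0,"rx": 0,"ry": 0,"rz": 0,"hand": 0.4},
  ],
)

```text
time: 10.85
eef_pos: [0.4735, -0.0662, 0.0158]
eef_rot: [0.002, 1.0, -0.031, 0.001]
ft_force: [-9.2, -17.0, 17.5]
opening: 0.493
finger_force: 18.2
```

Emit:
play_rows(
  rows=[
    {"dx": 0,"dy": 0.0,"dz": 0,"rx": 0,"ry": 0,"rz": 0,"hand": 0.65},
    {"dx": 0,"dy": 0.0035,"dz": 0,"rx": 0,"ry": 0,"rz": 0,"hand": 0.82},
    {"dx": 0,"dy": 0.0035,"dz": 0,"rx": 0,"ry": 0,"rz": 0,"hand": 0.82},
    {"dx": 0,"dy": 0.0035,"dz": 0,"rx": 0,"ry": 0,"rz": 0,"hand": 0.82},
  ],
)

```text
time: 11.25
eef_pos: [0.4733, -0.0662, 0.013]
eef_rot: [0.0, 0.999, -0.032, 0.0]
ft_force: [0.5, 0.2, 0.5]
opening: 0.817
finger_force: 0.0
```

```bash
python3 - <<'E'
from h import *
rel([.4739,-.0617,.013],-3.8)
im,K,V=grab("wrist","k.png"); print((-V[:3,:3].T@V[:3,3]).round(3))
cv2.imwrite("pics/k2.png",im)
E
```

```text
d [ 0.0003 -0.0045  0.    ] r [ 0.   -0.02  0.11] t 11.25 at [ 0.4733 -0.0662  0.013 ] op 0.817168545409106
[ 0.549 -0.071  0.149]
```

View pics/k2.png

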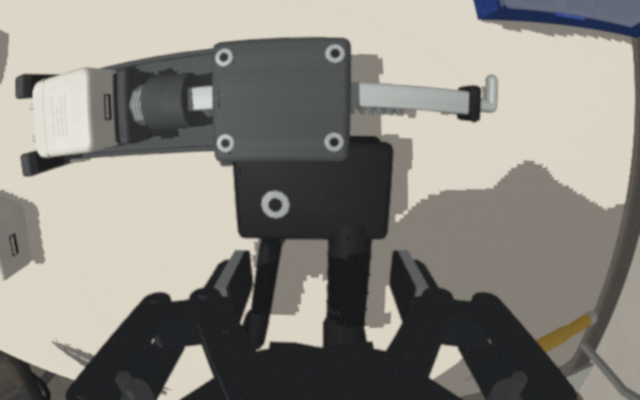

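The picture shows the fingers at (238,275) and (402,275) around the trigger (262,290) and grip (350,290), roughly centred. The charger sits at (75,110) and the pad at (122,105) has come nearer. Next pump: I raise the tool as the fingers swing down.

Emit:
play_rows(
  rows=[
    {"dx": 0,"dy": -0.001,"dz": 0,"rx": 0,"ry": 0,"rz": 0,"hand": 0.72},
    {"dx": 0,"dy": -0.001,"dz": 0,"rx": 0,"ry": 0,"rz": 0,"hand": 0.65},
    {"dx": 0,"dy": -0.001,"dz": -0.0005,"rx": 0,"ry": 0,"rz": 0,"hand": 0.61},
    {"dx": 0,"dy": -0.001,"dz": -0.001,"rx": 0,"ry": 0,"rz": 0,"hand": 0.57},
    {"dx": 0,"dy": -0.001,"dz": -0.0018,"rx": 0,"ry": 0,"rz": 0,"hand": 0.53},
  ],
)

```text
time: 11.8
eef_pos: [0.4724, -0.0652, 0.0145]
eef_rot: [0.0, 0.999, -0.032, -0.001]
ft_force: [-0.9, 1.8, -4.8]
opening: 0.532
finger_force: 4.5
```

Emit:
play_rows(
  rows=[
    {"dx": 0,"dy": 0,"dz": -0.0006,"rx": 0,"ry": 0,"rz": 0,"hand": 0.5},
    {"dx": 0,"dy": 0,"dz": -0.0012,"rx": 0,"ry": 0,"rz": 0,"hand": 0.47},
    {"dx": 0,"dy": 0,"dz": -0.0018,"rx": 0,"ry": 0,"rz": 0,"hand": 0.44},
    {"dx": 0,"dy": 0,"dz": -0.0018,"rx": 0,"ry": 0,"rz": 0,"hand": 0.42},
    {"dx": 0,"dy": 0,"dz": -0.0018,"rx": 0,"ry": 0,"rz": 0,"hand": 0.4},
  ],
)

```text
time: 12.3
eef_pos: [0.4731, -0.0654, 0.0163]
eef_rot: [-0.0, 0.999, -0.033, -0.0]
ft_force: [-1.5, -1.9, -6.5]
opening: 0.416
finger_force: 20.6
```

Emit:
play_rows(
  rows=[
    {"dx": 0,"dy": 0,"dz": 0.001,"rx": 0,"ry": 0,"rz": 0,"hand": 0.55},
    {"dx": 0,"dy": 0,"dz": 0.002,"rx": 0,"ry": 0,"rz": 0,"hand": 0.82},
    {"dx": 0,"dy": 0,"dz": 0.002,"rx": 0,"ry": 0,"rz": 0,"hand": 0.82},
    {"dx": 0,"dy": 0,"dz": 0.002,"rx": 0,"ry": 0,"rz": 0,"hand": 0.82},
  ],
)

```text
time: 12.7
eef_pos: [0.4742, -0.0654, 0.0148]
eef_rot: [0.0, 0.999, -0.032, 0.001]
ft_force: [2.8, 1.3, -1.2]
opening: 0.824
finger_force: 0.8
```

```bash
python3 - <<'E'
from h import *
def prof(name,grab_=None):
    if grab_: im,K,V=grab("wrist",name)
    return im,K,V
im,K,V=grab("wrist","l.png")
b=ortho(im,K,V,.54,.60,-.06,.10,.030,2000); g=cv2.cvtColor(b,cv2.COLOR_BGR2GRAY)
for xx in (.560,.567,.572):
    r=int((.60-xx)*2000); p=g[r-3:r+4].mean(0)
    print(xx,[(round(.10-i/2000,4),int(p[i])) for i in range(80,240,5)])
E
```

```text
0.56 [(0.06, 215), (0.0575, 219), (0.055, 221), (0.0525, 224), (0.05, 224), (0.0475, 224), (0.045, 224), (0.0425, 225), (0.04, 203), (0.0375, 136), (0.035, 114), (0.0325, 111), (0.03, 45), (0.0275, 80), (0.025, 77), (0.0225, 49), (0.02, 110), (0.0175, 135), (0.015, 85), (0.0125, 78), (0.01, 80), (0.0075, 81), (0.005, 82), (0.0025, 86), (0.0, 84), (-0.0025, 86), (-0.005, 51), (-0.0075, 60), (-0.01, 175), (-0.0125, 210), (-0.015, 209), (-0.0175, 208)]
0.567 [(0.06, 216), (0.0575, 219), (0.055, 219), (0.0525, 224), (0.05, 222), (0.0475, 222), (0.045, 222), (0.0425, 223), (0.04, 213), (0.0375, 145), (0.035, 114), (0.0325, 113), (0.03, 56), (0.0275, 74), (0.025, 82), (0.0225, 53), (0.02, 97), (0.0175, 123), (0.015, 103), (0.0125, 82), (0.01, 80), (0.0075, 79), (0.005, 77), (0.0025, 78), (0.0, 77), (-0.0025, 75), (-0.005, 66), (-0.0075, 46), (-0.01, 71), (-0.0125, 73), (-0.015, 67), (-0.0175, 63)]
0.572 [(0.06, 218), (0.0575, 220), (0.055, 216), (0.0525, 224), (0.05, 221), (0.0475, 221), (0.045, 222), (0.0425, 224), (0.04, 219), (0.0375, 157), (0.035, 117), (0.0325, 115), (0.03, 68), (0.0275, 66), (0.025, 83), (0.0225, 57), (0.02, 44), (0.0175, 52), (0.015, 63), (0.0125, 59), (0.01, 67), (0.0075, 67), (0.005, 66), (0.0025, 64), (0.0, 62), (-0.0025, 60), (-0.005, 65), (-0.0075, 66), (-0.01, 62), (-0.0125, 77), (-0.015, 87), (-0.0175, 86)]
```

Emit:
play_rows(
  rows=[
    {"dx": 0,"dy": 0,"dz": 0.001,"rx": 0,"ry": 0,"rz": 0,"hand": 0.7},
    {"dx": 0,"dy": 0,"dz": 0.001,"rx": 0,"ry": 0,"rz": 0,"hand": 0.62},
    {"dx": 0,"dy": 0,"dz": 0.0005,"rx": 0,"ry": 0,"rz": 0,"hand": 0.58},
    {"dx": 0,"dy": 0,"dz": 0.0,"rx": 0,"ry": 0,"rz": 0,"hand": 0.54},
    {"dx": 0,"dy": 0,"dz": -0.0005,"rx": 0,"ry": 0,"rz": 0,"hand": 0.5},
    {"dx": 0,"dy": 0,"dz": -0.0005,"rx": 0,"ry": 0,"rz": 0,"hand": 0.47},
    {"dx": 0,"dy": 0,"dz": -0.001,"rx": 0,"ry": 0,"rz": 0,"hand": 0.45},
    {"dx": 0,"dy": 0,"dz": -0.001,"rx": 0,"ry": 0,"rz": 0,"hand": 0.43},
  ],
)

```text
time: 13.55
eef_pos: [0.4725, -0.0667, 0.0157]
eef_rot: [0.001, 1.0, -0.031, -0.001]
ft_force: [-3.8, -5.6, 3.4]
opening: 0.436
finger_force: 15.0
```

Emit:
play_rows(
  rows=[
    {"dx": 0,"dy": 0,"dz": 0,"rx": 0,"ry": 0,"rz": 0,"hand": 0.42},
    {"dx": 0,"dy": 0,"dz": 0,"rx": 0,"ry": 0,"rz": 0,"hand": 0.41},
    {"dx": 0,"dy": 0,"dz": 0,"rx": 0,"ry": 0,"rz": 0,"hand": 0.41},
  ],
)

```text
time: 13.85
eef_pos: [0.4725, -0.0671, 0.0159]
eef_rot: [0.001, 1.0, -0.032, -0.001]
ft_force: [-5.2, -9.0, 5.6]
opening: 0.414
finger_force: 19.1
```

Emit:
play_rows(
  rows=[
    {"dx": 0,"dy": 0,"dz": 0,"rx": 0,"ry": 0,"rz": 0,"hand": 0.5},
    {"dx": 0,"dy": 0.001,"dz": 0.001,"rx": 0,"ry": 0,"rz": 0,"hand": 0.65},
    {"dx": 0,"dy": 0.001,"dz": 0.001,"rx": 0,"ry": 0,"rz": 0,"hand": 0.82},
    {"dx": 0,"dy": 0.001,"dz": 0.001,"rx": 0,"ry": 0,"rz": 0,"hand": 0.82},
    {"dx": 0,"dy": 0.001,"dz": 0.001,"rx": 0,"ry": 0,"rz": 0,"hand": 0.82},
  ],
)

```text
time: 14.35
eef_pos: [0.4733, -0.0663, 0.0145]
eef_rot: [0.0, 0.999, -0.032, 0.0]
ft_force: [0.1, -0.2, -0.0]
opening: 0.819
finger_force: 0.0
```

```bash
python3 - <<'E'
from h import *
rel([.4739,-.0617,.013],-3.8)
im,K,V=grab("wrist","m.png")
b=ortho(im,K,V,.54,.60,-.06,.10,.030,2000); g=cv2.cvtColor(b,cv2.COLOR_BGR2GRAY)
for xx in (.567,.572):
    r=int((.60-xx)*2000); p=g[r-3:r+4].mean(0)
    print(xx,[(round(.10-i/2000,4),int(p[i])) for i in range(10,180,4)])
cv2.imwrite("pics/n.png",np.hstack([im[60:160,:200][:, :],cv2.imread("pics/k.png")[60:160,:200]]).repeat(2,0).repeat(2,1))
E
```

```text
d [ 0.0003 -0.0047  0.0015] r [ 0.01 -0.02  0.12] t 14.35 at [ 0.4733 -0.0663  0.0145] op 0.818565551583543
0.567 [(0.095, 210), (0.093, 210), (0.091, 211), (0.089, 211), (0.087, 213), (0.085, 219), (0.083, 220), (0.081, 219), (0.079, 218), (0.077, 214), (0.075, 219), (0.073, 221), (0.071, 222), (0.069, 216), (0.067, 220), (0.065, 215), (0.063, 219), (0.061, 216), (0.059, 217), (0.057, 220), (0.055, 223), (0.053, 222), (0.051, 221), (0.049, 222), (0.047, 222), (0.045, 223), (0.043, 222), (0.041, 179), (0.039, 129), (0.037, 100), (0.035, 45), (0.033, 74), (0.031, 81), (0.029, 60), (0.027, 52), (0.025, 101), (0.023, 134), (0.021, 113), (0.019, 82), (0.017, 79), (0.015, 79), (0.013, 78), (0.011, 77)]
0.572 [(0.095, 211), (0.093, 210), (0.091, 210), (0.089, 210), (0.087, 213), (0.085, 218), (0.083, 219), (0.081, 219), (0.079, 219), (0.077, 214), (0.075, 217), (0.073, 221), (0.071, 221), (0.069, 214), (0.067, 221), (0.065, 218), (0.063, 220), (0.061, 216), (0.059, 217), (0.057, 218), (0.055, 223), (0.053, 222), (0.051, 220), (0.049, 221), (0.047, 222), (0.045, 223), (0.043, 224), (0.041, 190), (0.039, 137), (0.037, 107), (0.035, 44), (0.033, 72), (0.031, 84), (0.029, 63), (0.027, 46), (0.025, 45), (0.023, 49), (0.021, 54), (0.019, 57), (0.017, 60), (0.015, 66), (0.013, 66), (0.011, 64)]
```

Emit:
play_rows(
  rows=[
    {"dx": 0,"dy": 0,"dz": 0.001,"rx": 0,"ry": 0,"rz": 0,"hand": 0.7},
    {"dx": 0,"dy": 0,"dz": 0.001,"rx": 0,"ry": 0,"rz": 0,"hand": 0.62},
    {"dx": 0,"dy": 0,"dz": 0.0005,"rx": 0,"ry": 0,"rz": 0,"hand": 0.59},
    {"dx": 0,"dy": 0,"dz": 0.0,"rx": 0,"ry": 0,"rz": 0,"hand": 0.56},
    {"dx": 0,"dy": 0,"dz": -0.0005,"rx": 0,"ry": 0,"rz": 0,"hand": 0.53},
    {"dx": 0,"dy": 0,"dz": -0.001,"rx": 0,"ry": 0,"rz": 0,"hand": 0.51},
    {"dx": 0,"dy": 0,"dz": -0.001,"rx": 0,"ry": 0,"rz": 0,"hand": 0.49},
  ],
)

```text
time: 15.1
eef_pos: [0.4725, -0.0665, 0.0155]
eef_rot: [0.0, 1.0, -0.031, -0.001]
ft_force: [-2.5, -2.5, 3.2]
opening: 0.501
finger_force: 20.0
```

Emit:
play_rows(
  rows=[
    {"dx": 0,"dy": 0,"dz": 0,"rx": 0,"ry": 0,"rz": 0,"hand": 0.48},
    {"dx": 0,"dy": 0,"dz": 0,"rx": 0,"ry": 0,"rz": 0,"hand": 0.47},
    {"dx": 0,"dy": 0,"dz": -0.0005,"rx": 0,"ry": 0,"rz": 0,"hand": 0.46},
  ],
)

```text
time: 15.4
eef_pos: [0.4723, -0.0661, 0.0158]
eef_rot: [-0.0, 0.999, -0.033, -0.001]
ft_force: [-3.4, -2.4, -3.0]
opening: 0.486
finger_force: 20.6
```

Emit:
play_rows(
  rows=[
    {"dx": 0,"dy": 0,"dz": 0,"rx": 0,"ry": 0,"rz": 0,"hand": 0.45},
    {"dx": 0,"dy": 0,"dz": 0,"rx": 0,"ry": 0,"rz": 0,"hand": 0.44},
    {"dx": 0,"dy": 0,"dz": -0.0005,"rx": 0,"ry": 0,"rz": 0,"hand": 0.43},
  ],
)

```text
time: 15.7
eef_pos: [0.4723, -0.0659, 0.0161]
eef_rot: [-0.0, 0.999, -0.033, -0.001]
ft_force: [-4.5, -1.7, -3.8]
opening: 0.486
finger_force: 20.6
```

Emit:
play_rows(
  rows=[
    {"dx": 0,"dy": 0,"dz": 0,"rx": 0,"ry": 0,"rz": 0,"hand": 0.42},
    {"dx": 0,"dy": 0,"dz": 0,"rx": 0,"ry": 0,"rz": 0,"hand": 0.415},
    {"dx": 0,"dy": 0,"dz": 0,"rx": 0,"ry": 0,"rz": 0,"hand": 0.415},
  ],
)

```text
time: 16.0
eef_pos: [0.4726, -0.066, 0.0163]
eef_rot: [-0.0, 0.999, -0.032, -0.001]
ft_force: [-4.4, -2.0, -4.7]
opening: 0.484
finger_force: 20.7
```

It stalls at opening 0.485 with about 20 N, so the spring is being pressed. Final check from near.

```bash
python3 - <<'E'
from h import *
im,K,V=grab("wrist","o.png")
b=ortho(im,K,V,.52,.61,-.04,.11,.030,5000)
cv2.imwrite("pics/o2.png",b); s=manip.state(); print(s["opening"],s["finger_force"],s["ft_force"])
E
```

```text
0.48453115599982194 20.66749274265021 [-3.45454493 -0.59128262 -4.21056924]
```

View pics/o2.png

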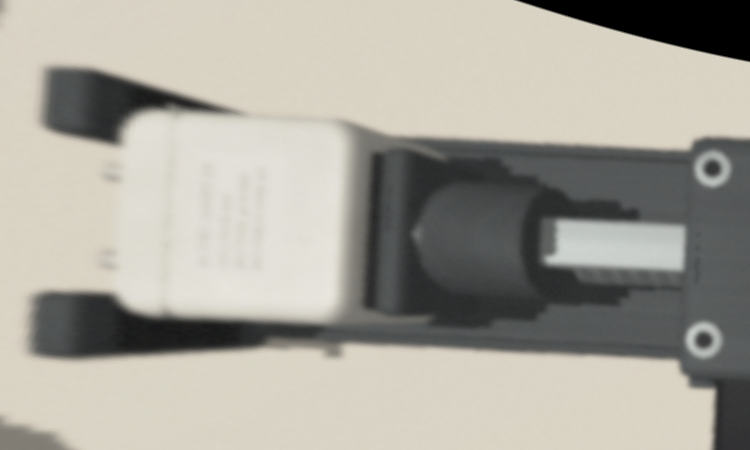

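The last view shows the charger between the jaw cheeks (70,100) and (65,325) and the pad at column 378, touching both. The pad-to-cup distance has gone from about 13 mm to about 10 mm, so the spring is pressed about half way. The trigger is held steady at 20.6 N.

```bash
python3 -c "
from station import manip
print(manip.sign_off())"
```

```text
the job is handed in; nothing more can be done
None
```

I handed the job in at about 16 s: the charger is on the clamp bed with its prongs in the notch, and the trigger is held squeezed at about 20 N. From the last picture I estimate the pad spring is pressed in about half way; the sign-off returned no verdict.

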